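# Open the ratchet clamp on the cutter bench

### The arm

A 6-joint arm with a two-finger parallel gripper is mounted at the origin on the work surface. World frame = base frame: x ahead of the robot, y to its left, z up, the work surface at z = 0. Lengths are in m, angles in rad, forces in N, time in s.
With the tool pointing down it reaches from about 0.35 to 0.975 m from the base axis. Payload 4.9 kg.
Tool frame: the origin (TCP) lies at the very end of the fingers, on their centre line; the grasp point (between the pads) lies 19 mm behind it; z points along the fingers, y is the direction in which the jaws open and shut (so a half turn about z gives the same grasp; the last joint's range is limited). The gripper opens to 85 mm and grips with 20 to 120 N. Pads are 22 mm wide; open, the fingers measure 114 mm over their backs; the gripper's body (76 mm by 85 mm) begins 54 mm behind the grasp point. The pads swing forward as they close: fully open they stand 13 mm farther back than shut.
Start: joints at [-1.415, 0.053, 1.613, -0, 1.476, -0.119], TCP at [0.17, -0.602, 0.231] pointing down, gripper open.
Joint ranges: [-3.01, 3.01], [-1.01, 2.22], [0.06, 2.58], [-1.02, 4.17], [0.09, 2.62], [-3.14, 3.14]. Speed limits (rad/s): [2.57, 2.57, 3.14, 3.14, 3.14, 3.14].

### API

Orientations are given as a rotation vector (axis times angle).
In Python, from station import ctrl gives the robot as it stands.
- The arm moves only by the tool apply_moves, never from a script. Its argument "deltas" is a list of rows, each a list of 5 numbers: the shift along the tool's x, y, z in m, then the turn about the tool's z in rad, then the gripper's target within -1 to 1 (fully open at 1, half-way at 0, shut at -1). A call has exactly 8 rows; each row shifts and turns the pose as measured when the row begins, along the tool's axes as they then stand; what a row does not reach is not made up. A row lasts 1/8 s, in which the tool goes at most 62.5 mm and 10.7 degrees, less where a joint would pass 70% of its speed; a pose out of reach is approached as far as the arm can. A call with a gripper value outside its range is refused whole. The fingers move at their own pace and stop on an object; "grip_force" is the grip in N (left out, the last holds). Time passes only in rows, so rows that do not move let the fingers close, or fill a call up. It gives the time, the measured TCP pose, the force and the opening at its end, in the units of the state.
- ctrl.get_obs(): the state, without advancing time (a new reading comes with each control period).
- ctrl.get_image(name): name is "side" or "top" or "wrist"; returns a dict with "img" (384x512x3 uint8, red, green, blue), "range_z" (384x512 float32, m along the optical axis (not along the pixel's ray), 0 where there is no reading), "mtx" (3x3 intrinsics, pixels), "eye" and "attitude" of the camera in the world; the wrist camera has in their place "mount" (4x4, takes a point from camera to tool coordinates, whose origin is the TCP and whose axes are the flange's). Camera axes: x right, y down, z forward; pixel columns grow to the right and rows downward; lengths in m; the calibration is good to about 2 mm. A picture is of the moment at which its call begins: read the wrist's pose just before it.
- ctrl.finish_job(): hands the job in, once; it reports no verdict.
Trained networks look in a picture, given as the dict that the camera call returned (one of the last four; its "shot" number tells which), for a name from the list of things; names that differ only in an ending like _2 or _b are one class to them, and where a whole thing is asked for, a point or a joint stands for the part that bears it (a point fixed in the world has none). Each returns a list of dicts, best first, with "confidence" (0 to 1); they miss things now and then, are a little off and sometimes report something else, mostly with a low value. They report only what shows in the picture. A call takes as long as a camera call.
- ctrl.search_frame(picture, target): "extent" ([left, top, width, height] in pixels, round what is visible of it).
- ctrl.spot_point(picture, target): "uv" ([column, row] in pixels: a listed point, or the origin of a listed thing).
The state is a dict: "t": time; "q": joint angles; "dq": joint speeds; "effort": joint torques, N m; "tool_pos": TCP position; "tool_rot": TCP orientation; "contact_force": force on the tool from outside, world axes, zero at the start; "wrist_torque": the same for the moment, N m; "opening": finger opening in m.
Only numpy, scipy, OpenCV 4.12 (cv2) and the standard library are available. Lean on these libraries where they do the work, as an engineer would, in place of code of your own. Each camera call takes 0.05 s, during which the arm holds its last target.

### The job

Open the ratchet clamp for the next, larger cutter head: press the orange release plate on top of the sliding jaw down with your fingertips and, keeping it down, push the jaw back along its bar, away from the cutter head, until it is fully home against the end stop. Then let the release spring up again and move clear. Leave the cutter head, the tool holder and the red spacer where they stand; nothing is to be picked up.

Things in the scene. Friction and masses are not known exactly. Their poses are not given: they have to be found in the camera images.
- clamp: Fixed, level ratchet clamp on a 200 x 370 mm board, 15 mm thick. Origin on the table top below the bar. The steel bar (16 mm wide, top 56 mm up, teeth of 8 mm pitch underneath) runs along its y axis: fixed green jaw at -y (inner face y = -202 mm), end stop block at +y (y = 95 to 115 mm). The jaws reach out to -x, where the cutter head stands between them. The sliding jaw opens towards +y.
- jaw (a joint): Travel in m of the green sliding jaw (60 x 60 mm block on the bar, arm 120 mm out to -x, 17 to 60 mm up) towards the clamp's +y: 0 = closed near the cutter head, 0.130 = fully back on the end stop. Friction about 1 N; stays where left. The ratchet blocks it towards +y, after up to 8 mm of play, unless the release is held down; towards 0 it clicks along.
- release (a joint): How far the orange release plate on the sliding jaw is pressed down, in m: 0 = up, 0.010 = on its hard stop. Sprung: about 4 N to start, 8 N fully down; springs up when let go. The ratchet is free from 0.006 on.
- release_top (a point): Centre of the top of the orange release plate: 54 mm (clamp x) by 50 mm (clamp y), 84 mm above the table when up; moves with jaw and release. In the clamp's frame it lies at x = 0 and y = -73 mm at jaw = 0, y = +57 mm at jaw = 0.130. Free space above it and towards -y.
- push_face (a point): On the face (looking to the clamp's -y, over the release plate) of the upright green push plate of the sliding jaw, where fingers on the release plate can push. Plate 60 mm wide (x), 10 mm thick (y), top 117 mm above the table; this point is 100 mm up and 28 mm to +y of the middle of the release plate.
- end_stop (a point): On the face of the end stop block that looks to the clamp's -y (y = 95 mm), 55 mm above the table; the rear of the jaw reaches it at jaw = 0.130.
- cutter: Loose steel cutter head, a ring with four brass-coloured knives, 100 mm across, 40 mm high, 0.9 kg, standing on the clamp's board between the jaws; origin at the centre of its underside. Leave it.
- holder: Loose upright steel tool holder with a flange and a taper pointing up, 62 mm across, 115 mm high, 0.6 kg, on the table beside the clamp; origin at the centre of its underside. Leave it.
- spacer: Loose red flanged spacer ring, 80 mm across, 30 mm high, 0.4 kg, on the table beside the clamp; origin at the centre of its underside. Leave it.

How it is judged:
By the outcome, as a careful person would: the job done as asked, in the order asked, and still so for the second after the job is handed in, with the robot touching nothing.
It also fails if it takes over 38 s, if anything falls off the work surface, if the arm or the gripper's body presses on something with over 40 N, if the wrist force passes 120 N, or if a joint passes its speed limit or range.

## Working session

There is one attempt and no reset: what is moved stays moved. The work goes in short steps, Python scripts to look and compute and a tool call to move; the robot and the scene stay as the last step left them, time stands still between calls to the robot, and variables do not carry over. Pictures are saved under pics/ and viewed, and the job is handed in when it is done.

Besides the shell and the picture viewer there is one more tool, called after "Call:" as name(argument=value, ...) on one line, values as JSON. apply_moves: Moves the arm, as the interface text tells. Its arguments: {"type":"object","properties":{"deltas":{"type":"array"},"grip_force":{"type":"number"}},"required":["deltas"]}

```bash
mkdir -p pics; ls
cat > h.py <<'E'
import numpy as np, cv2
from scipy.spatial.transform import Rotation as R
from station import ctrl
def save(p,name,marks=()):
    im=cv2.cvtColor(p['img'],cv2.COLOR_RGB2BGR).copy()
    for u,v in marks: cv2.drawMarker(im,(int(u),int(v)),(255,0,255),0,12,1)
    cv2.imwrite('pics/'+name,im)
def att(p):
    a=np.array(p['attitude'],float)
    return a if a.shape==(3,3) else R.from_rotvec(a).as_matrix()
def world(p,uv):
    u,v=uv; d=p['range_z'][int(round(v)),int(round(u))]
    ray=np.linalg.inv(p['mtx'])@[u,v,1]
    return np.array(p['eye'])+att(p)@(ray*d)
def ray(p,uv):
    r=att(p)@(np.linalg.inv(p['mtx'])@[uv[0],uv[1],1]); return np.array(p['eye']),r/np.linalg.norm(r)
def tri(a,b):
    A=np.zeros((3,3));y=np.zeros(3)
    for o,r in(a,b):
        P=np.eye(3)-np.outer(r,r);A+=P;y+=P@o
    return np.linalg.solve(A,y)
E
python3 - <<'E'
from h import *
o=ctrl.get_obs();print(o)
P={}
for n in('side','top'):
    p=ctrl.get_image(n);P[n]=p
    print(n,p['eye'],p['attitude'],p['mtx'])
    m=[]
    for t in('release_top','push_face','end_stop','clamp','cutter','holder','spacer'):
        s=ctrl.spot_point(p,t)[:2]
        for k in s: print(t,np.round(k['uv'],1),round(k['confidence'],2),np.round(world(p,k['uv']),3))
        if s:m.append(s[0]['uv'])
    save(p,n+'0.png',m)
    np.save(n+'0.npy',p,allow_pickle=True)
E
```

```text
pics
{'t': 0.0, 'q': array([-1.41502521e+00,  5.33645359e-02,  1.61429325e+00,  2.05968600e-05,
        1.47601739e+00, -1.18996587e-01]), 'dq': array([ 0.00151663, -0.00125374,  0.00198838,  0.00183597, -0.00026281,
       -0.0005505 ]), 'effort': array([ 2.90462107e-03, -3.93684554e+01, -3.70171881e+01,  1.26304012e-04,
        7.29530773e-03,  6.62171843e-06]), 'tool_pos': array([ 0.16948715, -0.60092915,  0.23005872]), 'tool_rot': array([-3.10992904e+00, -4.29959395e-01,  2.79272353e-05]), 'contact_force': array([-0.08755178,  0.08708189,  0.73253069]), 'wrist_torque': array([-0.00137229,  0.00904367, -0.0525839 ]), 'opening': 0.08515468525127438}
side [0.26021765 0.51615696 0.62316966] [-0.73116618  2.55130114 -1.159279  ] [[397.25128615   0.         248.55344069]
 [  0.         397.25128615 190.61587809]
 [  0.           0.           1.        ]]
release_top [245.  208.6] 0.71 [0.58 0.04 0.08]
push_face [228.2 202.2] 0.7 [0.6   0.067 0.109]
end_stop [176.7 234.9] 0.95 [0.667 0.151 0.056]
clamp [225.9 238.2] 0.57 [0.603 0.079 0.016]
cutter [309.9 254.9] 0.76 [0.427 0.058 0.052]
holder [256.  184.2] 0.83 [ 0.636 -0.093  0.023]
spacer [190.9 200.6] 0.8 [0.737 0.026 0.016]
top [0.55326852 0.01421837 0.7395669 ] [-2.21044711  2.16575614 -0.04666555] [[354.38349629   0.         251.25513479]
 [  0.         354.38349629 184.20569518]
 [  0.           0.           1.        ]]
release_top [243.6 190. ] 0.88 [0.578 0.036 0.083]
release_top [226.5 178.4] 0.32 [0.601 0.071 0.054]
push_face [227.7 180.8] 0.59 [0.592 0.063 0.117]
end_stop [188.  136.8] 0.68 [0.679 0.146 0.064]
clamp [187.1 137.3] 0.56 [0.678 0.148 0.065]
clamp [225.8 177.4] 0.55 [0.603 0.072 0.055]
cutter [251.8 257.4] 0.8 [0.444 0.019 0.013]
holder [318.6 161.5] 0.71 [ 0.634 -0.102  0.081]
holder [226.2 174.9] 0.6 [0.608 0.072 0.054]
spacer [261.2 107.5] 0.66 [ 0.757  0.006 -0.003]
```

View pics/side0.png

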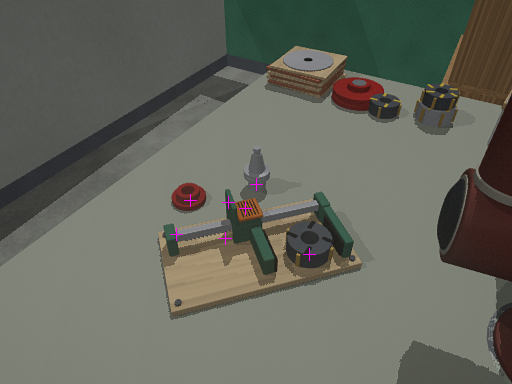

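View pics/top0.png

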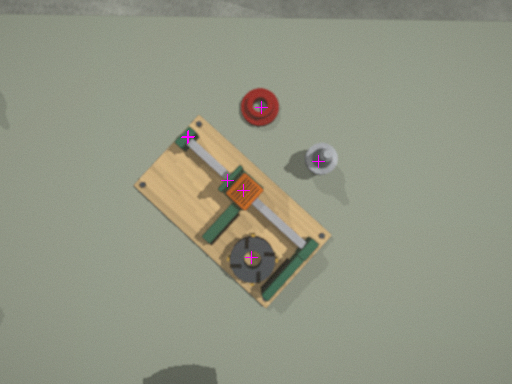

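The side view shows the orange plate at about (248,209), with the push plate to its left and the end stop at (172,238). In the top view the plate is at (245,190), the end stop at (188,137) and the holder at (320,158). Next I'll fit the bar axis and the plate.

Run:
```python
from h import *
for n in('side','top'):
    p=np.load(n+'0.npy',allow_pickle=True).item()
    h,w=p['range_z'].shape
    v,u=np.mgrid[:h,:w]
    d=p['range_z'][...,None]*(np.stack([u,v,np.ones_like(u)],-1)@np.linalg.inv(p['mtx']).T)
    X=d@att(p).T+p['eye']; np.save(n+'X.npy',X)
    hsv=cv2.cvtColor(p['img'],cv2.COLOR_RGB2HSV)
    H,S,V=hsv[...,0],hsv[...,1],hsv[...,2]
    near=(np.hypot(X[...,0]-.58,X[...,1]-.04)<.05)
    org=near&(H>3)&(H<18)&(S>170)&(X[...,2]>.07)
    q=X[org];print(n,'orange',len(q),q.mean(0),np.median(q,0))
    r=cv2.minAreaRect((q[:,:2]*1000).astype(np.float32));print(r)
    # bar: grey, z .045-.065
    bar=(S<60)&(X[...,2]>.05)&(X[...,2]<.062)&(X[...,0]>.45)&(X[...,0]<.72)&(abs(X[...,1])<.2)&(p['range_z']>0)
    b=X[bar]
    # restrict near line
    d0=np.array([.1,.11]);d0/=np.linalg.norm(d0);nn=np.array([-d0[1],d0[0]])
    c=np.array([.58,.04]); k=abs((b[:,:2]-c)@nn)<.025
    b=b[k]; l=cv2.fitLine((b[:,:2]).astype(np.float32),cv2.DIST_HUBER,0,1e-4,1e-4).ravel();print('bar',len(b),l,np.degrees(np.arctan2(l[1],l[0])),np.median(b[:,2]))
    gr=(H>55)&(H<95)&(S>60)&near&(X[...,2]>.112); g=X[gr]
    print('pushplate top',len(g),g.mean(0) if len(g) else 0, cv2.minAreaRect((g[:,:2]*1000).astype(np.float32)) if len(g)>3 else 0)
```

```text
side orange 270 [0.5710239  0.04169041 0.08075976] [0.57107827 0.04195311 0.08093417]
((575.9409790039062, 37.541236877441406), (47.01290512084961, 54.097110748291016), 47.47687530517578)
bar 882 [0.65621156 0.754577   0.5979648  0.06595434] 48.988415 0.055613727035711824
pushplate top 96 [0.59590916 0.06521594 0.11656104] ((597.7632446289062, 63.32464599609375), (8.501917839050293, 57.83866882324219), 48.80101013183594)
top orange 680 [0.57522928 0.03525809 0.08704603] [0.57559667 0.03544699 0.08023558]
((573.3589477539062, 32.952484130859375), (54.557621002197266, 52.5185432434082), 49.76044464111328)
bar 1037 [0.65870315 0.75240296 0.57102424 0.02977515] 48.79896 0.05496831265006019
pushplate top 127 [0.59521305 0.05795794 0.13547945] ((576.040771484375, 50.80824661254883), (70.49444580078125, 49.59947967529297), 22.973344802856445)
```

Call:
apply_moves(deltas=[[0,0,0,-0.145,-1],[0,0,0,-0.145,-1],[0,0,0,-0.145,-1],[0,0,0,-0.145,-1],[0.05,-0.008,0,0,-1],[0.05,-0.008,0,0,-1],[0.05,-0.008,0,0,-1],[0.05,-0.008,0,0,-1]], grip_force=40)

```text
t: 1.8
tool_pos: [0.2745, -0.4257, 0.2312]
tool_rot: [2.849, 1.322, 0.001]
contact_force: [0.1, -0.4, -0.3]
opening: 0.0003
```

Call:
apply_moves(deltas=[[0.055,-0.008,0,0,-1],[0.055,-0.008,0,0,-1],[0.055,-0.008,0,0,-1],[0.055,-0.008,0,0,-1],[0.055,-0.008,0,0,-1],[0.055,-0.008,0,0,-1],[0.055,-0.008,0,0,-1],[0.055,-0.008,0,0,-1]])

```text
t: 2.8
tool_pos: [0.5164, -0.036, 0.2338]
tool_rot: [2.843, 1.315, 0.008]
contact_force: [-0.0, -0.4, -0.1]
opening: -0.0003
```

```bash
cat > st.py <<'E'
from h import *
d=np.array([.657,.7535]);n=np.array([.7535,-.657]);c=np.array([.577,.0375])
o=ctrl.get_obs();T=R.from_rotvec(o['tool_rot']).as_matrix()
r=o['tool_pos'][:2]-c
print('t',round(o['t'],2),'pos',o['tool_pos'].round(4),'xang',np.degrees(np.arctan2(T[1,0],T[0,0])).round(2),'tilt',T[:,2].round(3),'along',(r@d).round(4),'across',(r@n).round(4),'F',o['contact_force'].round(2),'open',round(o['opening'],4),'q',o['q'].round(2))
E
python3 st.py
```

```text
t 2.8 pos [ 0.5164 -0.036   0.2338] xang 49.64 tilt [ 0.009 -0.006 -1.   ] along -0.0952 across 0.0026 F [-0.02 -0.44 -0.07] open -0.0003 q [-0.21 -0.22  1.86 -0.    1.49  0.49]
```

Call:
apply_moves(deltas=[[0.03,-0.001,0,0.013,-1],[0.03,-0.001,0,0,-1],[0.03,0,0.02,0,-1],[0.012,0,0.02,0,-1],[0,0,0.02,0,-1],[0,0,0.02,0,-1],[0,0,0.01,0,-1],[0,0,0,0,-1]])

```text
t: 3.8
tool_pos: [0.5839, 0.0462, 0.1392]
tool_rot: [2.849, 1.302, 0.007]
contact_force: [0.3, 0.4, 0.1]
opening: 0.0
```

```bash
python3 st.py
python3 - <<'E'
from h import *
for nme in('side','top','wrist'):
    p=ctrl.get_image(nme); save(p,nme+'1.png')
E
```

```text
t 3.8 pos [0.5839 0.0462 0.1392] xang 49.12 tilt [ 0.008 -0.007 -1.   ] along 0.0111 across -0.0005 F [0.32 0.37 0.11] open 0.0 q [-0.04  0.03  1.79 -0.01  1.31  0.67]
```

View pics/side1.png

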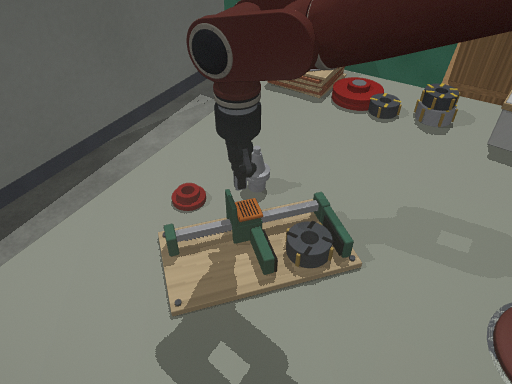

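View pics/wrist1.png

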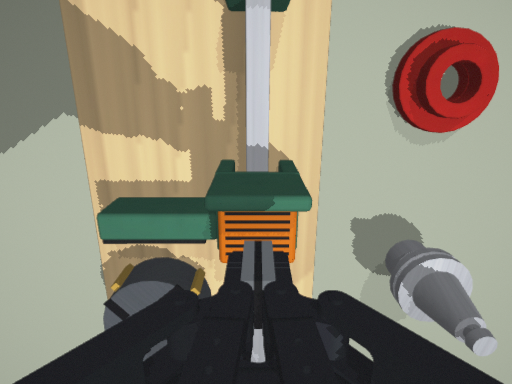

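The wrist view shows the shut fingers centred on the bar line (column 258). The push plate is ahead at rows 172–210 and the orange plate is behind it. I'll measure the push face in tool coordinates.

Run:
```python
from h import *
o=ctrl.get_obs();p=ctrl.get_image('wrist');M=np.array(p['mount'])
def X(a):
    v,u=a; z=p['range_z'][v,u]; return (M@np.r_[z*(np.linalg.inv(p['mtx'])@[u,v,1]),1])[:3]
T=R.from_rotvec(o['tool_rot']).as_matrix()
for v in list(range(150,262,5)):
  for u in(235,280): 
    q=X((v,u));print((u,v),p['img'][v,u],'tool mm',(q*1000).round(1),'z',round((o['tool_pos']+T@q)[2],4))
for v,u in((187,215),(187,305),(220,222),(220,292)):print((u,v),(X((v,u))*1000).round(1))
for t in('push_face','release_top','end_stop'):
  for s in ctrl.spot_point(p,t)[:1]:
    u,v=[int(round(k)) for k in s['uv']];q=X((v,u));print(t,(u,v),s['confidence'],q.round(4),(o['tool_pos']+T@q).round(4))
```

```text
(235, 150) [162 142 105] tool mm [ 29.3 -18.9 126.4] z 0.0148
(280, 150) [230 208 155] tool mm [ 29.4  18.8 126.3] z 0.0153
(235, 155) [162 140 105] tool mm [ 24.9 -19.  127.3] z 0.0139
(280, 155) [159 137 104] tool mm [ 25.1  18.9 126.4] z 0.0153
(235, 160) [163 142 106] tool mm [ 20.5 -19.1 127.9] z 0.0132
(280, 160) [87 88 70] tool mm [ 22.3  18.5 119.8] z 0.0218
(235, 165) [152 134  99] tool mm [ 16.3 -19.2 127.1] z 0.0141
(280, 165) [38 61 50] tool mm [ 21.7  17.5 104.1] z 0.0376
(235, 170) [152 133 100] tool mm [ 12.2 -19.2 126.2] z 0.015
(280, 170) [30 50 42] tool mm [19.9 16.9 95.1] z 0.0465
(235, 175) [41 67 57] tool mm [ 22.7 -15.1  69.4] z 0.0718
(280, 175) [40 68 55] tool mm [22.4 15.3 70.5] z 0.0711
(235, 180) [39 68 55] tool mm [ 22.4 -14.4  57.8] z 0.0834
(280, 180) [41 68 55] tool mm [22.6 14.4 57.4] z 0.0842
(235, 185) [39 68 56] tool mm [ 22.5 -13.6  46.2] z 0.095
(280, 185) [42 69 56] tool mm [22.2 13.8 47.3] z 0.0943
(235, 190) [39 68 55] tool mm [ 22.5 -12.9  36.1] z 0.1051
(280, 190) [41 68 55] tool mm [  78.3    0.3 -142. ] z 0.2835
(235, 195) [43 74 60] tool m
[... 1216 characters left out ...]
 z 0.0818
(280, 245) [67 46 41] tool mm [-24.7  15.7  59.7] z 0.0818
(235, 250) [190 104  35] tool mm [-29.  -15.6  60.5] z 0.0806
(280, 250) [191 106  36] tool mm [-28.7  15.8  60.1] z 0.0814
(235, 255) [32 31 37] tool mm [  5.6 -10.1  -9.7] z 0.1509
(280, 255) [34 34 38] tool mm [  6.1  10.4 -10.6] z 0.1521
(235, 260) [33 33 38] tool mm [  5.3  -9.9 -13.7] z 0.1549
(280, 260) [30 32 37] tool mm [  5.8  10.2 -14.5] z 0.156
(215, 187) [ 22.5 -25.2  42. ]
(305, 187) [ -3.1  41.3 127.1]
(222, 220) [ -6.5 -23.9  60.6]
(292, 220) [-6.6 23.5 61.1]
push_face (255, 204) 0.63 [ 0.0178 -0.0013  0.0254] [0.5962 0.0606 0.116 ]
release_top (258, 231) 0.93 [-0.014   0.0004  0.0593] [0.5771 0.0352 0.082 ]
```

Call:
apply_moves(deltas=[[-0.006,0,0,0,-1],[0,0,0.012,0,-1],[0,0,0.012,0,-1],[0,0,0.012,0,-1],[0,0,0.01,0,-1],[0,0,0.004,0,-1],[0,0,0.002,0,-1],[0,0,0,0,-1]])

```text
t: 5.15
tool_pos: [0.5814, 0.0416, 0.0851]
tool_rot: [2.847, 1.303, 0.01]
contact_force: [0.6, -0.4, -0.3]
opening: 0.0002
```

```bash
python3 st.py
```

```text
t 5.15 pos [0.5814 0.0416 0.0851] xang 49.18 tilt [ 0.01  -0.007 -1.   ] along 0.006 across 0.0006 F [ 0.55 -0.44 -0.28] open 0.0002 q [-0.05  0.08  1.84 -0.01  1.21  0.66]
```

Just above the plate and free of contact. Now I'll press in small steps.

Call:
apply_moves(deltas=[[0,0,0.002,0,-1],[0,0,0.002,0,-1],[0,0,0.002,0,-1],[0,0,0.002,0,-1],[0,0,0.002,0,-1],[0,0,0.001,0,-1],[0,0,0.001,0,-1],[0,0,0.001,0,-1]])

```text
t: 6.15
tool_pos: [0.5837, 0.0429, 0.0784]
tool_rot: [2.848, 1.303, 0.017]
contact_force: [-2.2, 1.4, 6.0]
opening: 0.0003
```

```bash
python3 st.py
```

```text
t 6.15 pos [0.5837 0.0429 0.0784] xang 49.19 tilt [ 0.014 -0.005 -1.   ] along 0.0085 across 0.0015 F [-2.19  1.4   6.03] open 0.0003 q [-0.05  0.09  1.84 -0.    1.2   0.66]
```

Call:
apply_moves(deltas=[[-0.001,-0.001,0.003,0,-1],[0,0,0.003,0,-1],[0,0,0.003,0,-1],[0,0,0.003,0,-1],[0,0,0.003,0,-1],[0,0,0.003,0,-1],[0,0,0.003,0,-1],[0,0,0.003,0,-1]])

```text
t: 7.15
tool_pos: [0.5899, 0.0496, 0.074]
tool_rot: [2.854, 1.306, 0.042]
contact_force: [-5.8, 3.2, 13.9]
opening: -0.0004
```

```bash
python3 st.py
```

```text
t 7.15 pos [0.5899 0.0496 0.074 ] xang 49.21 tilt [ 0.026  0.009 -1.   ] along 0.0175 across 0.0018 F [-5.8   3.21 13.86] open -0.0004 q [-0.05  0.11  1.83  0.01  1.18  0.66]
```

Call:
apply_moves(deltas=[[0.004,-0.001,0.003,0,-1],[0.008,-0.001,0.003,0,-1],[0.01,-0.001,0.003,0,-1],[0.01,-0.001,0.003,0,-1],[0.01,0,0.003,0,-1],[0.01,0,0.003,0,-1],[0.01,0,0.003,0,-1],[0.006,0,0.003,0,-1]])

```text
t: 8.15
tool_pos: [0.6422, 0.1095, 0.0741]
tool_rot: [2.852, 1.306, 0.072]
contact_force: [-4.4, 2.4, 11.2]
opening: 0.0001
```

```bash
python3 st.py
python3 - <<'E'
from h import *
p=ctrl.get_image('side');save(p,'side2.png')
E
```

```text
t 8.15 pos [0.6422 0.1095 0.0741] xang 49.25 tilt [ 0.043  0.015 -0.999] along 0.0971 across 0.0018 F [-4.44  2.36 11.22] open 0.0001 q [0.05 0.22 1.7  0.01 1.17 0.76]
```

View pics/side2.png

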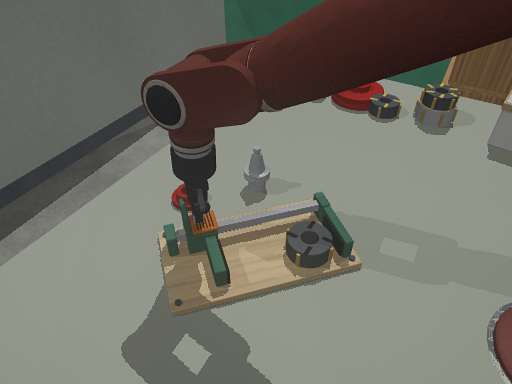

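The jaw follows with the release held down; the rear of the jaw is at about column 182 and the stop at 172. I'll push the remainder.

Call:
apply_moves(deltas=[[0.006,-0.001,0.003,0,-1],[0.006,-0.001,0.003,0,-1],[0.005,0,0.003,0,-1],[0.004,0,0.003,0,-1],[0.004,0,0.003,0,-1],[0.003,0,0.003,0,-1],[0.003,0,0.003,0,-1],[0.003,0,0.003,0,-1]])

```text
t: 9.2
tool_pos: [0.6606, 0.1275, 0.074]
tool_rot: [2.837, 1.306, 0.024]
contact_force: [-19.5, -9.8, 20.8]
opening: -0.0001
```

```bash
python3 st.py
```

```text
t 9.2 pos [0.6606 0.1275 0.074 ] xang 49.45 tilt [ 0.021 -0.01  -1.   ] along 0.1227 across 0.0038 F [-19.48  -9.85  20.81] open -0.0001 q [ 0.08  0.29  1.63 -0.01  1.21  0.8 ]
```

Along-bar force has jumped to 20 N at 0.123 m, close to the predicted 0.124 m, so the jaw seems to be on the stop. One more push to confirm that it moves no further, then a look.

Call:
apply_moves(deltas=[[0.003,-0.001,0.003,0,-1],[0.003,-0.001,0.003,0,-1],[0.004,-0.001,0.003,0,-1],[0.004,-0.001,0.003,0,-1],[0.003,0,0.003,0,-1],[0.002,0,0.003,0,-1],[0.001,0,0.003,0,-1],[0.001,0,0.003,0,-1]])

```text
t: 10.2
tool_pos: [0.6602, 0.1244, 0.0742]
tool_rot: [2.824, 1.291, -0.06]
contact_force: [-12.6, -4.1, 15.6]
opening: 0.0004
```

```bash
python3 st.py
python3 - <<'E'
from h import *
for n in('side','wrist'):
    p=ctrl.get_image(n);save(p,n+'3.png')
E
```

```text
t 10.2 pos [0.6602 0.1244 0.0742] xang 49.13 tilt [-0.02  -0.049 -0.999] along 0.1201 across 0.0056 F [-12.58  -4.07  15.6 ] open 0.0004 q [ 0.09  0.31  1.59 -0.05  1.26  0.82]
```

View pics/side3.png

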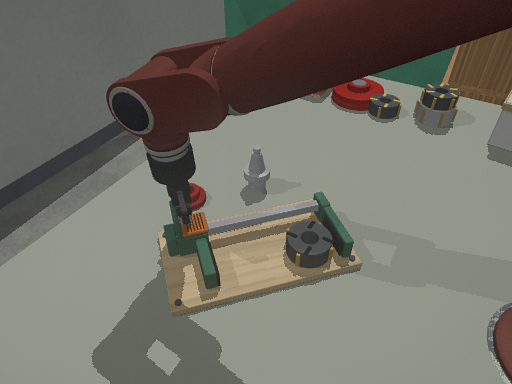

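View pics/wrist3.png

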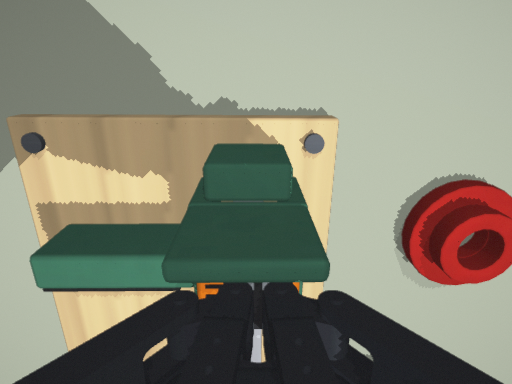

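Side view: the jaw's rear sits against the stop block at (172,238), and the wrist view shows no gap between them at row 195. The plate is still held down (tip z 0.074) with net forward force. I'll let it up while keeping a slight forward bias.

Call:
apply_moves(deltas=[[0.002,0,0.001,0,-1],[0.001,0,-0.004,0,-1],[0.001,0,-0.004,0,-1],[0.0,0,-0.005,0,-1],[0,0,-0.005,0,-1],[-0.001,0,-0.005,0,-1],[-0.001,0,-0.006,0,-1],[-0.001,0,-0.006,0,-1]])

```text
t: 11.3
tool_pos: [0.6597, 0.1247, 0.1108]
tool_rot: [2.822, 1.29, -0.071]
contact_force: [0.2, -0.5, 0.4]
opening: -0.0001
```

```bash
python3 st.py
```

```text
t 11.3 pos [0.6597 0.1247 0.1108] xang 49.11 tilt [-0.026 -0.053 -0.998] along 0.12 across 0.005 F [ 0.2  -0.48  0.44] open -0.0001 q [ 0.1   0.28  1.57 -0.05  1.33  0.82]
```

Free of contact. I'll rise and move clear.

Call:
apply_moves(deltas=[[-0.003,0,-0.01,0,-1],[-0.003,0,-0.02,0,-1],[-0.003,0,-0.03,0,-1],[-0.01,0,-0.03,0,-1],[-0.04,0,-0.03,0,-1],[-0.05,0,0,0,-1],[-0.05,0,0,0,-1],[-0.05,0,0,0,-1]])

```text
t: 12.3
tool_pos: [0.5254, -0.0295, 0.2585]
tool_rot: [2.814, 1.294, -0.054]
contact_force: [-0.5, -1.4, 0.0]
opening: 0.0002
```

Call:
apply_moves(deltas=[[-0.05,0,0,0,-1],[-0.05,0,0,0,-1],[-0.05,0,0,0,-1],[-0.05,0,0,0,-1],[-0.03,0,0,0,-1],[0,0,0,0,-1],[0,0,0,0,-1],[0,0,0,0,-1]])

```text
t: 13.3
tool_pos: [0.3698, -0.2098, 0.2823]
tool_rot: [2.802, 1.283, -0.038]
contact_force: [-0.3, -0.9, -0.4]
opening: 0.0
```

```bash
python3 st.py
python3 - <<'E'
from h import *
A=np.array([.657,.7535]);c=np.array([.577,.0375])
for n in('side','top'):
    p=ctrl.get_image(n);save(p,n+'4.png')
    for t in('release_top','push_face','end_stop','cutter','holder','spacer'):
        for k in ctrl.spot_point(p,t)[:1]:
            w=world(p,k['uv']);print(n,t,np.round(k['uv'],1),round(k['confidence'],2),w.round(3),'along',((w[:2]-c)@A).round(4))
    h,w=p['range_z'].shape
    v,u=np.mgrid[:h,:w]
    X=(p['range_z'][...,None]*(np.stack([u,v,np.ones_like(u)],-1)@np.linalg.inv(p['mtx']).T))@att(p).T+p['eye']
    hsv=cv2.cvtColor(p['img'],cv2.COLOR_RGB2HSV);H,S=hsv[...,0],hsv[...,1]
    near=np.hypot(X[...,0]-.647,X[...,1]-.118)<.06
    q=X[near&(H>3)&(H<18)&(S>170)&(X[...,2]>.065)]
    print('orange',len(q),np.median(q,0),cv2.minAreaRect((q[:,:2]*1000).astype(np.float32)))
    g=X[near&(H>55)&(H<95)&(S>60)&(X[...,2]>.112)&(X[...,2]<.125)]
    print('push top',len(g),g.mean(0),((g.mean(0)[:2]-c)@A))
E
```

```text
t 13.3 pos [ 0.3698 -0.2098  0.2823] xang 49.14 tilt [ 0.003 -0.065 -0.998] along -0.3225 across 0.0064 F [-0.3  -0.86 -0.35] open 0.0 q [-0.66 -0.5   2.   -0.05  1.6   0.05]
side release_top [194.6 219.8] 0.79 [0.642 0.122 0.086] along 0.1061
side push_face [174. 219.] 0.56 [0.654 0.162 0.116] along 0.144
side end_stop [175.1 234.4] 0.68 [0.667 0.155 0.061] along 0.1473
side cutter [305.5 250.8] 0.91 [0.437 0.057 0.057] along -0.0774
side holder [253.  183.8] 0.88 [ 0.643 -0.091  0.023] along -0.0531
side spacer [189.9 198.1] 0.68 [0.737 0.029 0.026] along 0.0982
orange 348 [0.64489978 0.12379926 0.08385968] ((648.0346069335938, 120.15122985839844), (48.2261848449707, 54.596675872802734), 48.579933166503906)
push top 105 [0.66702286 0.14719513 0.11669221] 0.14180029684911974
top release_top [199.9 150.5] 0.6 [0.65  0.12  0.083] along 0.1098
top push_face [186.9 139.8] 0.89 [0.665 0.139 0.11 ] along 0.1344
top end_stop [188.2 139.5] 0.67 [0.667 0.138 0.102] along 0.1349
top cutter [252.3 259.8] 0.63 [0.439 0.018 0.014] along -0.1053
top holder [316.2 161.6] 0.88 [ 0.635 -0.1    0.069] along -0.0654
top spacer [260.5 107.8] 0.88 [0.755 0.007 0.   ] along 0.0943
orange 709 [0.64721728 0.11692373 0.08299069] ((648.3690185546875, 118.40876770019531), (52.34543228149414, 52.11268997192383), 48.574066162109375)
push top 160 [0.66856492 0.14095018 0.11540737] 0.13810786098548097
```

Run:
```python
import cv2,numpy as np
a=cv2.imread('pics/side4.png')[170:310,140:380];b=cv2.imread('pics/top4.png')[70:320,110:360]
cv2.imwrite('pics/c4a.png',cv2.resize(a,None,fx=3,fy=3));cv2.imwrite('pics/c4b.png',cv2.resize(b,None,fx=2.3,fy=2.3))
```

```text
(no output)
```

View pics/c4a.png

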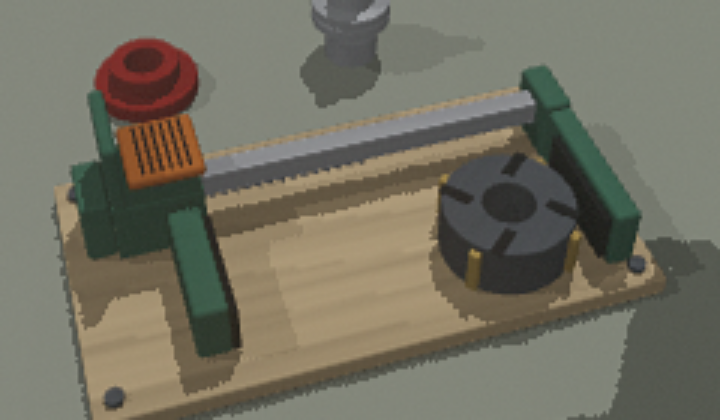

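View pics/c4b.png

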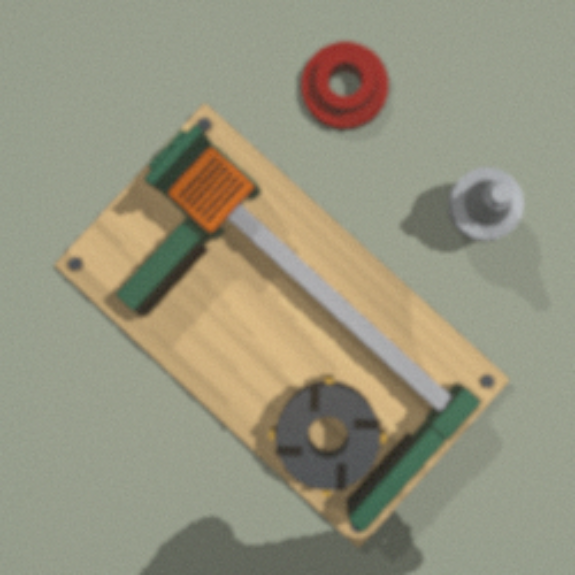

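Run:
```python
from h import *
A=np.array([.657,.7535]);N=np.array([.7535,-.657]);c=np.array([.577,.0375])
for n in('side','top'):
    p=ctrl.get_image(n);h,w=p['range_z'].shape
    v,u=np.mgrid[:h,:w]
    X=(p['range_z'][...,None]*(np.stack([u,v,np.ones_like(u)],-1)@np.linalg.inv(p['mtx']).T))@att(p).T+p['eye']
    hsv=cv2.cvtColor(p['img'],cv2.COLOR_RGB2HSV);H,S=hsv[...,0],hsv[...,1]
    a=(X[...,:2]-c)@A;b=(X[...,:2]-c)@N;z=X[...,2];G=(H>55)&(H<95)&(S>60)
    def rng(m,s): 
        print(n,s,m.sum(),np.percentile(a[m],[1,5,50,95,99]).round(4) if m.sum() else '')
    rng(G&(b<-.04)&(b>-.11)&(a>0)&(z>.052)&(z<.066),'jaw arm top (along)')
    rng(G&(b<-.03)&(b>-.11)&(a<-.1)&(z>.05)&(z<.075),'fixed jaw top')
    rng(G&(abs(b)<.035)&(a>.135)&(z>.05)&(z<.075),'stop top')
    rng(G&(abs(b)<.025)&(a>.1)&(z>.114)&(z<.12),'push top')
    if n=='side':
        im=cv2.cvtColor(p['img'],cv2.COLOR_RGB2BGR)[190:260,155:225]
        im=np.clip(im.astype(float)*2,0,255).astype(np.uint8)
        cv2.imwrite('pics/z5.png',cv2.resize(im,None,fx=8,fy=8,interpolation=0))
```

```text
side jaw arm top (along) 341 [0.0931 0.0939 0.1034 0.1127 0.1134]
side fixed jaw top 274 [-0.171  -0.1698 -0.1618 -0.155  -0.1546]
side stop top 169 [0.1353 0.141  0.1573 0.1651 0.1659]
side push top 90 [0.1374 0.1378 0.1418 0.1457 0.1461]
top jaw arm top (along) 359 [0.0902 0.0912 0.0995 0.1084 0.1092]
top fixed jaw top 351 [-0.172  -0.1714 -0.1643 -0.1581 -0.1575]
top stop top 42 [0.1579 0.158  0.1599 0.1623 0.1626]
top push top 128 [0.1341 0.1344 0.1382 0.1424 0.1428]
```

View pics/z5.png

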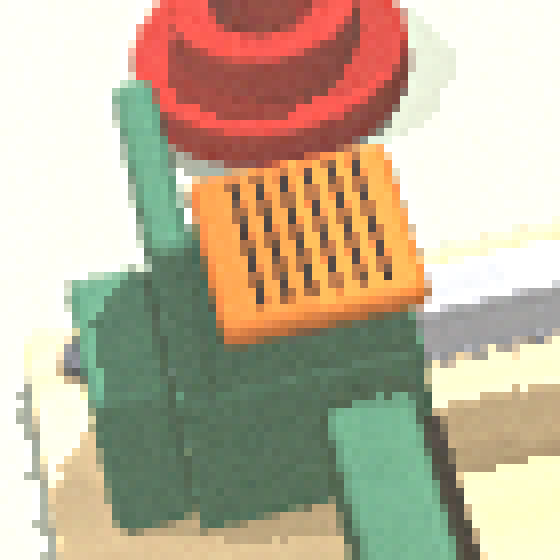

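The zoomed view shows the jaw block flush against the stop. The push plate's rear sits 20 mm ahead of the stop's rear in both views, which is the value for jaw = 0.130. Handing in.

```bash
python3 -c "
from station import ctrl
print(ctrl.finish_job())"
```

```text
the job is handed in; nothing more can be done
None
```

The sliding jaw is home against the end stop, and the release has sprung up. I pressed the orange plate to its hard stop with the shut fingertips and pushed the jaw back about 108 mm with it held down. At the stop the push force rose to about 20 N. I then let the plate up, moved clear and handed in at about 13.5 s.

**Jaw position:** the rear of the push plate measured 20.0 mm (side view) and 19.8 mm (top view) ahead of the rear of the end stop. The nominal fully-back value is 20 mm. The zoomed side view shows the block flush with the stop.

**Release:** the plate top measured 83–84 mm above the table, which is fully up (84 mm).

**Loose items:** the cutter head, holder and spacer looked unmoved. The network points for them shifted by up to about 12 mm between looks. I put that down to scatter, because the arm touched only the jaw.

**Disagreements:**
- The distance from the fixed jaw's inner face to the rear of the push plate measured about 3 mm longer than nominal in both views, roughly within calibration error.
- The tool tilted up to about 3° while pushing. On the confirming push against the stop the tip slid back about 3 mm, while the force still held the jaw on the stop.

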